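# Mark the round sample disc with the hand punch

## Robot

A 6-joint arm with a two-finger parallel gripper is mounted at the origin on the work surface. World frame = base frame: x ahead of the robot, y to its left, z up, the work surface at z = 0. Lengths are in mm, angles in rad, forces in N, time in s.
With the tool pointing down it reaches from about 400 to 925 mm from the base axis. Payload 12.5 kg.
Tool frame: the origin (TCP) lies midway between the tips of the shut fingers; the grasp point (between the pads) lies 19 mm behind it (env.pinch_z is the z of the grasp point in the tool frame, in mm); z points along the fingers, y is the line along which they close (so a half turn about z gives the same grasp; the last joint's range is limited). The gripper opens to 95 mm and grips with 3 to 60 N. Pads are 20 mm wide; open, the fingers measure 119 mm over their backs; the gripper's body (75 mm by 180 mm) begins 59 mm behind the grasp point.
Start: joints at [-1.249, 0.491, 1.559, -0, 1.092, -0.106], TCP at [259.318, -568.684, 214.661] pointing down, gripper open.
Joint ranges: [-3.1, 3.1], [-0.84, 2.19], [0.05, 2.79], [-1.13, 4.28], [0.06, 2.93], [-2.69, 2.69]. Speed limits (rad/s): [2.22, 2.22, 2.79, 3.14, 3.14, 3.14].

## Interface

Orientations are given as [roll, pitch, yaw] about the fixed x, y, z axes, in that order (R = Rz(yaw) Ry(pitch) Rx(roll)).
In Python, from cell import env, eyes gives the robot as it stands.
- The arm moves only by the shell command python3 -m inch 'ROWS'. ROWS is JSON, a list of rows, each a list of 3 entries, a list of its own where there are three numbers: the shift along the tool's x, y, z in units of 60 mm (1.0 is 60 mm), then the turn about the tool's z in units of 5 degrees (1.0 is 5 degrees), then the closure, from -1 (fully open) to 1 (shut). In form: [[[tx, ty, tz], turn, claw], ...]. A call has exactly 10 rows; each row shifts and turns the commanded pose from where the row before left it, along the tool's axes as they then stand; what a row does not reach is not made up. A row lasts 1/8 s, in which the tool goes at most 62.5 mm and 10.7 degrees, less where a joint would pass 70% of its speed; a pose out of reach is approached as far as the arm can. A call is refused whole if a number of a shift passes 1 or a number of a turn 1, either way. A call with a gripper value outside its range is refused whole. The fingers move at their own pace and stop on an object; the grip force is fixed at half the most. Time passes only in rows, so rows that do not move let the fingers close, or fill a call up. It gives the time, the measured TCP pose, the force, the opening and the grip force at its end, in the units of the state.
- env.state(): the state, without advancing time (a new reading comes with each control period).
- eyes.read_camera(name): name is "scene" or "top"; returns a dict with "pixels" (480x640x3 uint8, red, green, blue), "fx", "fy", "cx", "cy" (pixels), "extrinsics" (4x4, takes a point from world to camera coordinates). Camera axes: x right, y down, z forward; pixel columns grow to the right and rows downward; lengths in mm; the calibration is good to about 2 mm. A picture is of the moment at which its call begins. There is no depth.
- env.job_done(): hands the job in; it is judged then, once.
Trained networks look in a picture, given as the dict that the camera call returned (one of the last four; its "shot" number tells which), for a name from the list of things; names that differ only in an ending like _2 or _b are one class to them, and where a whole thing is asked for, a point or a joint stands for the part that bears it (a point fixed in the world has none). Each returns a list of dicts, best first, with "score" (0 to 1); they miss things now and then, are a little off and sometimes report something else, mostly with a low value. They report only what shows in the picture. A call takes as long as a camera call. They do not tell look-alikes from the thing itself.
- eyes.boxes_of(name, picture): "centre" ([row, column] in pixels, amid what is visible of it).
- eyes.cut_out(name, picture): "mask" (480x640 bool, what is visible of it) and "centre" ([row, column] in pixels, amid what is visible of it).
- eyes.spot_point(name, picture): "centre" ([row, column] in pixels: a listed point, or the origin of a listed thing).
The state is a dict: "t": time; "joints": joint angles; "qvel": joint speeds; "tau": joint torques, N m; "eef_pos": TCP position; "tcp_rot": TCP orientation; "ft_force": force on the tool from outside, world axes, zero at the start; "moment": the same for the moment, N m; "opening": opening from 0.0 (shut) to 1.0 (fully open); "grip_force": force on a finger pad.
Only numpy, scipy, OpenCV 4.12 (cv2) and the standard library are available. Lean on these libraries where they do the work, as an engineer would, in place of code of your own. Each camera call takes 0.05 s, during which the arm holds its last target. There are 200 camera calls.

## Task

Take the marking punch from its holder and mark the round sample disc: set the punch on the middle of the disc, press it straight down with a steady 12 N or so for two seconds, never more than 20 N, and lift it straight off so that the disc is not dragged. Then stand the punch fully back in its holder and let go. Do not touch the stand with the square tab or disturb the other things on the bench.

Things in the scene. Friction and masses are not known exactly. Their poses are not given: they have to be found in the camera images.
- punch: Hand marking punch, 110 to 230 g, upright in its holder. Origin: centre of the collar's underside, z up its axis. Collar 30 mm across, z 0 to 6 mm; square wooden handle 24 x 24 mm, sides along x and y, z 6 to 56; steel cap 18 mm across, z 56 to 60. Below: shank 14 mm across to z -32, then a nose 10 mm across with a flat marking face at z -40.
- punch_tip (a point): Centre of the punch's flat marking face, 40 mm below the punch's origin on its axis.
- holder: Fixed grey plastic block, a 50 mm cube, with an upright round hole, 17 mm across and 46 mm deep, in the middle of its top. Origin: centre of its underside. The seated punch hangs in the hole, its collar resting on the block: the punch's origin is then 50 mm above the holder's.
- stand: Fixed marking stand with the ROUND aluminium disc (30 mm across, 3 mm thick) on a 42 mm spring-loaded anvil. Base 56 x 56 x 12 mm. Origin: centre of its underside; the disc's middle is on its z axis. The disc's top is 65 to 83 mm above the origin, as the last user clamped the post: not measured. The anvil yields straight down 1 mm per 6 N, to a hard stop at 5 mm.
- disc_dx (a joint): How far the round disc has been dragged over its anvil along the stand's x, m; 0 at the start (middle of the anvil). Only 1 N of friction holds it.
- disc_dy (a joint): The same along the stand's y, m; 0 at the start.
- stand2: A second marking stand, built like the first, that carries a SQUARE aluminium tab (27 x 27 x 3 mm); not to be touched. The two stands may have changed places. Origin: centre of the base's underside; its tab's top is also 65 to 83 mm above it.
- beaker: Glass beaker, 50 mm across, 60 mm tall, a bystander. Origin: centre of its underside.
- dropper1: White plastic dropper bottle, 28 mm across, 74 mm tall, standing between the two stands, a bystander. Origin: centre of its underside.
- dropper2: White plastic dropper bottle, 28 mm across, 74 mm tall, a bystander. Origin: centre of its underside.
- stopper1: Tapered cork stopper, 22 mm across, 22 mm tall, standing between the punch holder and the stands, a bystander. Origin: centre of its underside.
- stopper2: Tapered cork stopper, 22 mm across, 22 mm tall, a bystander. Origin: centre of its underside.
- tweezers: Steel tweezers lying flat, 110 x 7 x 7 mm, a bystander. Origin: centre of its underside.
There are look-alikes about, which are no part of the job. Leave any orange or yellow look-alike of the stand alone.

How it is judged (in metres and radians):
On the way, in this order (a step that is already met when the one before it is completed fails the run):
1. the punch is drawn out of its holder (its collar more than 60 mm above its seat) (z of punch in the frame of holder above 0.11 m), for 0.1 s.
2. the punch presses on the round disc's stand with 8 to 16 N, its face within 4 mm of the disc's middle and upright within 0.06 rad, for 1.5 s without a break (contact force between punch and stand between 8 and 16 N and horizontal distance between punch_tip and stand below 0.004 m and angle between punch's own z axis and vertical below 0.06 rad), for 1.5 s.
3. the punch is lifted clear (face more than 95 mm above the stand's underside) (contact force between punch and stand below 0.05 N and z of punch_tip in the frame of stand above 0.095 m), for 0.1 s.
At the end, for the whole second after the job is handed in: The punch stands at rest and released in its holder, within 4 mm of the hole's axis, its collar within 3 mm of the holder's top, upright within 0.06 rad; the round disc lies within 2.5 mm (in x and in y) of the middle of its anvil (horizontal distance between punch and holder below 0.004 m and z of punch in the frame of holder between 0.047 and 0.053 m and angle between punch's own z axis and vertical below 0.06 rad and linear speed of punch below 0.02 m/s and value of joint disc_dx between -0.0025 and 0.0025 m and value of joint disc_dy between -0.0025 and 0.0025 m); the robot touches nothing.
It fails at once if the punch presses on the round disc's stand with more than 20 N (contact force between punch and stand above 20 N).
It fails at once if the punch bears on the round disc's stand (over 2 N) more than 6 mm off the disc's middle (contact force between punch and stand above 2 N and horizontal distance between punch_tip and stand above 0.006 m).
It fails at once if the round disc is dragged more than 2.5 mm (value of joint any of disc_dx, disc_dy above 0.0025 m or value of joint any of disc_dx, disc_dy below -0.0025 m).
It fails at once if the stand with the square tab is touched (over 0.5 N) (contact force between any of the fingers, the arm, punch and stand2 above 0.5 N).
It fails at once if a bystander is moved more than 20 mm (distance of any of beaker, dropper1, dropper2, stopper1, stopper2, tweezers from where it was at the start of the episode above 0.02 m).
It also fails if it takes over 61 s, if anything falls off the work surface, if the arm or the gripper's body presses on something with over 40 N, if the wrist force passes 120 N, or if a joint passes its speed limit or range.

## Working session

There is one attempt and no reset: what is moved stays moved. The work goes in short steps, Python scripts to look and compute and a shell command to move; the robot and the scene stay as the last step left them, time stands still between calls to the robot, and variables do not carry over. Pictures are saved under pics/ and viewed, at most 10 in all, crops included, and the job is handed in when it is done.

```bash
mkdir -p pics; ls; cat > h.py <<'E'
import numpy as np, cv2
from cell import env, eyes
def ray(p,rc):
    E=np.array(p["extrinsics"]);R=E[:3,:3];t=E[:3,3]
    d=R.T@np.array([(rc[1]-p["cx"])/p["fx"],(rc[0]-p["cy"])/p["fy"],1.]);return -R.T@t,d/np.linalg.norm(d)
def atz(p,rc,z):
    o,d=ray(p,rc);return o+d*(z-o[2])/d[2]
def tri(a,b):
    A=0;B=0
    for o,d in (a,b):
        M=np.eye(3)-np.outer(d,d);A=A+M;B=B+M@o
    return np.linalg.solve(A,B)
def proj(p,X):
    E=np.array(p["extrinsics"]);c=E[:3,:3]@X+E[:3,3];return np.array([p["cy"]+p["fy"]*c[1]/c[2],p["cx"]+p["fx"]*c[0]/c[2]])
E
python3 - <<'E'
from h import *
np.set_printoptions(precision=1,suppress=True)
P={n:eyes.read_camera(n) for n in("scene","top")}
for n,p in P.items():
    cv2.imwrite(f"pics/{n}0.png",p["pixels"][:,:,::-1]); print(n,p["fx"],ray(p,[240,320]))
    for k in["punch","holder","stand","stand2","dropper1","stopper1","beaker","tweezers"]:
        print(k,[(np.round(r["centre"],1).tolist(),round(r["score"],2)) for r in eyes.spot_point(k,p)][:4])
s=env.state();print(s["t"],s["eef_pos"],s["tcp_rot"],env.pinch_z,s["ft_force"])
E
```

```text
pics
scene 465.5721216049636 (array([1104.8,    5.3,  477. ]), array([-0.8,  0. , -0.6]))
punch [([264.4, 198.9], 0.63)]
holder [([290.9, 207.8], 0.87)]
stand [([224.5, 380.5], 0.87), ([290.6, 323.1], 0.73), ([218.2, 308.0], 0.65), ([249.1, 311.4], 0.62)]
stand2 [([224.5, 380.5], 0.87), ([290.6, 323.1], 0.73), ([218.2, 308.0], 0.65), ([249.1, 311.4], 0.62)]
dropper1 [([255.3, 387.1], 0.85), ([335.1, 423.2], 0.78)]
stopper1 [([346.3, 342.6], 0.52)]
beaker [([344.5, 251.3], 0.95)]
tweezers [([334.2, 136.5], 0.57)]
top 544.4937023716035 (array([ 417.1,   10. , 1062.2]), array([ 0.1,  0. , -1. ]))
punch [([219.7, 411.6], 0.54), ([258.4, 259.9], 0.29)]
holder [([222.2, 405.4], 0.95)]
stand [([273.4, 322.8], 0.83), ([304.8, 258.3], 0.68), ([257.3, 183.3], 0.64), ([219.0, 318.6], 0.6)]
stand2 [([273.4, 322.8], 0.83), ([304.8, 258.3], 0.68), ([257.3, 183.3], 0.64), ([219.0, 318.6], 0.6)]
dropper1 [([171.5, 248.5], 0.8), ([255.1, 260.9], 0.46)]
stopper1 [([161.2, 301.9], 0.55), ([267.9, 375.9], 0.41)]
beaker [([167.0, 362.3], 0.86), ([257.9, 184.5], 0.69)]
tweezers [([177.4, 447.1], 0.62)]
0.9 [ 259.3 -568.7  214.7] [3.1 0.  0.4] -18.8 [ 0.2 -0.4  0.3]
```

View pics/scene0.png

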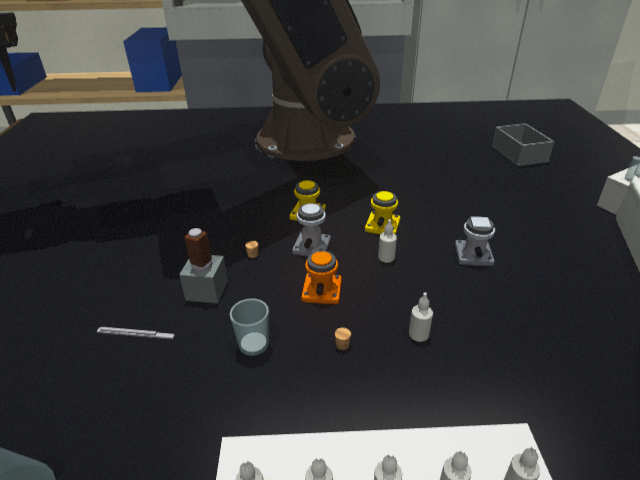

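View pics/top0.png

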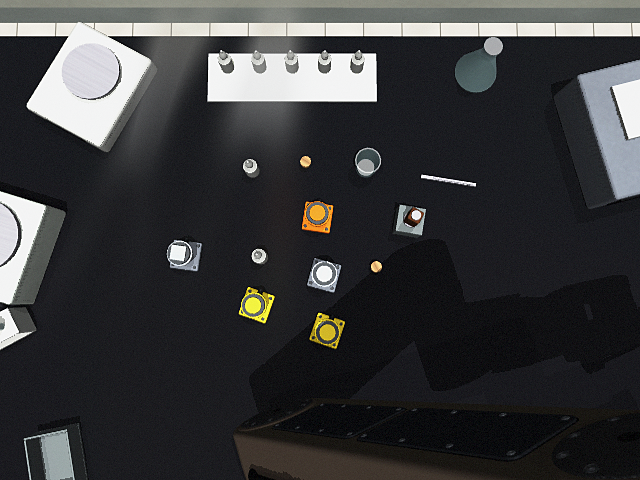

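The scene view shows two grey stands: A at scene (312,228) / top (324,273), with a round bright top, and B at scene (478,240) / top (182,254), with a square top. The orange stand at scene (322,277) and the yellow ones at (307,200) and (383,212) are look-alikes. A fits the description (grey with a round disc). The punch is at scene (200,250) / top (412,217). I'll confirm this in one enlarged crop.

```bash
python3 - <<'E'
from h import *
P={n:cv2.imread(f"pics/{n}0.png") for n in("scene","top")}
f=lambda n,r,c:cv2.resize(P[n][r-25:r+25,c-25:c+25],(260,260),interpolation=cv2.INTER_CUBIC)
m=np.vstack([np.hstack([f("scene",222,312),f("scene",255,203),f("scene",235,478)]),np.hstack([f("top",273,323),f("top",219,410),f("top",254,183)])])
cv2.imwrite("pics/mos.png",m)
E
```

```text
(no output)
```

View pics/mos.png

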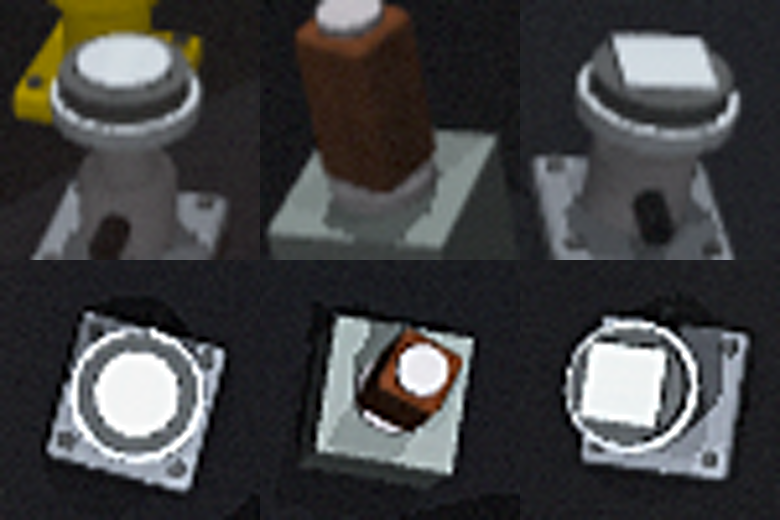

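The crop confirms it: A (left column) has the round disc and B (right) the square tab. The punch has a steel cap on a brown handle that is turned relative to the holder. Next I measure.

```bash
python3 - <<'E'
from h import *
np.set_printoptions(precision=1,suppress=True)
P={n:eyes.read_camera(n) for n in("scene","top")}
def bright(p,r,c,th,w=14):
    g=p["pixels"].min(2).astype(np.uint8)[r-w:r+w,c-w:c+w]
    g=cv2.resize(g,None,fx=8,fy=8,interpolation=cv2.INTER_CUBIC)
    n,l,s,ce=cv2.connectedComponentsWithStats((g>th).astype(np.uint8))
    d=[np.hypot(*(q-g.shape[0]/2)) if i and s[i,4]>300 else 1e9 for i,q in enumerate(ce)]
    i=int(np.argmin(d));q=ce[i]
    return np.array([r-w+(q[1]+.5)/8-.5,c-w+(q[0]+.5)/8-.5]),s[i,2:]/8
for nm,a,b in(("disc",(209,312),(273,324)),("cap",(233,195),(216,416)),("tab",(222,479),(254,178))):
  for th in(150,180):
    x,sx=bright(P["scene"],*a,th);y,sy=bright(P["top"],*b,th)
    X=tri(ray(P["scene"],x),ray(P["top"],y))
    print(nm,x,sx,y,sy,X,proj(P["scene"],X)-x,proj(P["top"],X)-y)
p=P["top"];im=p["pixels"].astype(int)
r0,c0=216,414;w=16
sub=cv2.resize(p["pixels"][r0-w:r0+w,c0-w:c0+w],None,fx=8,fy=8,interpolation=cv2.INTER_CUBIC).astype(int)
for th in (75,90,105):
    m=((sub[...,0]>th)&(sub[...,0]-sub[...,2]>35)).astype(np.uint8)
    n,l,s,ce=cv2.connectedComponentsWithStats(m);i=1+np.argmax(s[1:,4])
    pts=np.argwhere(l==i)/8.+[r0-w,c0-w]
    W=np.array([atz(p,q,106)[:2] for q in pts],np.float32)
    print("handle",th,cv2.minAreaRect(W))
# holder top and base anchors
for k in("holder","stand","stopper1","dropper1"):
    a=[r["centre"] for r in eyes.spot_point(k,P["top"])];
    print(k,[atz(P["top"],q,0)[:2] for q in a])
for nm in("holder",):
  for n,p in P.items():
    m=eyes.cut_out(nm,p)[0]["mask"].astype(np.uint8)
    q=np.argwhere(m)
    print(n,q.min(0),q.max(0), [atz(p,c[::-1],50)[:2] for c in cv2.boxPoints(cv2.minAreaRect(q[:,::-1].astype(np.float32)))])
E
```

```text
disc [208.1 310.3] [  17.9    9.8 1098.5] [273.3 323.8] [  16.6   16.8 1707.1] [459.8   6.1  78.3] [-0.   0.3] [0.  0.3]
disc [208.1 310.3] [ 17.1   8.9 966.2] [273.3 323.8] [  16.1   16.2 1629.8] [459.8   6.1  78.4] [-0.   0.3] [0.  0.3]
cap [231.4 194.5] [ 11.6   6.9 479.5] [214.7 415.9] [  9.5   9.9 577.4] [ 562.3 -156.6  109.5] [0.  0.4] [-0.1  0.3]
cap [231.3 194.5] [ 11.1   5.9 360.4] [214.6 415.9] [  9.    9.6 540.2] [ 562.3 -156.6  109.7] [0.  0.4] [-0.1  0.3]
tab [221.5 480.4] [  19.6   10.  1276.2] [253.1 178.4] [  24.    28.  2590.4] [497.6 273.9  66.8] [ 0.1 -0.6] [-0.1 -0.5]
tab [221.4 480.3] [  19.     9.1 1124.6] [252.3 177.3] [  16.9   17.9 1706. ] [498.6 274.5  67.8] [-0.   0.2] [0.  0.2]
handle 75 ((561.1107177734375, -156.6552734375), (22.820749282836914, 23.052776336669922), 61.361900329589844)
handle 90 ((561.109375, -156.7669677734375), (22.404682159423828, 22.56908416748047), 61.29492950439453)
handle 105 ((557.817626953125, -162.96031188964844), (9.187230110168457, 22.825220108032227), 74.55958557128906)
holder [array([ 559.1, -146.4]), array([665.6, 152.3]), array([497.2, 277.2])]
stand [array([407.1, 129.5]), array([494.9, 278.1]), array([462.3,  11. ]), array([354.1,  -3.1]), array([569.1,  17.2])]
stopper1 [array([477.2, -99.5]), array([499. , 274.5])]
dropper1 [array([488.1, 130.4]), array([661.4, 150. ]), array([674.3, -75. ])]
scene [255 180] [302 227] [array([ 557.1, -195. ]), array([ 536.1, -131.4]), array([ 637.8, -104. ]), array([ 654. , -161.1])]
top [205 393] [236 423] [array([ 537.5, -119.8]), array([ 592.5, -130.4]), array([ 582.3, -185.8]), array([ 527.4, -174.9])]
```

```bash
cat >> h.py <<'E'
from scipy.spatial.transform import Rotation as Ro
def goto(target,yawdeg=None):
    s=env.state();R=Ro.from_euler("xyz",s["tcp_rot"]).as_matrix()
    d=R.T@(np.array(target)-s["eef_pos"])
    print("t",s["t"],"pos",np.round(s["eef_pos"],2),"rpy",np.round(np.degrees(s["tcp_rot"]),2),"F",np.round(s["ft_force"],2),"open",round(s["opening"],3),"grip",s["grip_force"])
    print("total units",np.round(d/60,4),"turn",None if yawdeg is None else round((np.degrees(s["tcp_rot"][2])-yawdeg)/5,3))
E
python3 -c "
from h import *
goto([562.0,-156.6,190],61.3)"
```

```text
t 1.3 pos [ 259.32 -568.68  214.67] rpy [180.    -0.    24.51] F [ 0.13  0.26 -0.11] open 1.004 grip 0.0
total units [ 7.4392 -4.1564  0.411 ] turn -7.358
```

```bash
python3 -m inch '[[[0.78,-0.44,0],0,-1],[[0.78,-0.44,0],0,-1],[[0.78,-0.44,0],0,-1],[[0.78,-0.44,0],0,-1],[[0.78,-0.44,0],0,-1],[[0.78,-0.44,0],0,-1],[[0.78,-0.44,0],0,-1],[[0.78,-0.44,0.1],0,-1],[[0.78,-0.44,0.1],0,-1],[[0.419,-0.196,0.2],0,-1]]'; python3 -m inch '[[[0,0,0],-0.9,-1],[[0,0,0],-0.9,-1],[[0,0,0],-0.9,-1],[[0,0,0],-0.9,-1],[[0,0,0],-0.9,-1],[[0,0,0],-0.9,-1],[[0,0,0],-0.9,-1],[[0,0,0],-0.9,-1],[[0,0,0],-0.16,-1],[[0,0,0],0,-1]]'; python3 -c "
from h import *
goto([562.0,-156.6,65],61.3)
for n in('scene','top'):
  p=eyes.read_camera(n);cv2.imwrite(f'pics/{n}1.png',p['pixels'][:,:,::-1])"
```

```text
t: 2.55
eef_pos: [563.3, -154.4, 190.8]
tcp_rot: [3.141, -0.001, 0.43]
ft_force: [-0.8, -0.3, -0.1]
opening: 0.998
grip_force: 0.0
t: 3.8
eef_pos: [562.0, -156.6, 190.6]
tcp_rot: [3.141, 0.0, 1.069]
ft_force: [0.1, -0.7, -0.0]
opening: 1.002
grip_force: 0.0
t 3.8 pos [ 561.99 -156.63  190.65] rpy [179.99   0.    61.23] F [ 0.06 -0.74 -0.02] open 1.002 grip 0.0
total units [ 6.0000e-04 -4.0000e-04  2.0941e+00] turn -0.013
```

```bash
python3 -m inch '[[[0,0,0.3],0,-1],[[0,0,0.3],0,-1],[[0,0,0.3],0,-1],[[0,0,0.3],0,-1],[[0,0,0.3],0,-1],[[0,0,0.2],0,-1],[[0,0,0.2],0,-1],[[0,0,0.1],0,-1],[[0,0,0.094],0,-1],[[0,0,0],0,-1]]'; python3 -m inch '[[[0,0,0],0,-0.2],[[0,0,0],0,0],[[0,0,0],0,0.2],[[0,0,0],0,0.3],[[0,0,0],0,0.4],[[0,0,0],0,0.5],[[0,0,0],0,0.6],[[0,0,0],0,0.8],[[0,0,0],0,1],[[0,0,0],0,1]]'; python3 -c "
from h import *
goto([562.0,-156.6,65],61.3);print(env.state()['moment'])"
```

```text
t: 5.15
eef_pos: [562.0, -156.6, 64.8]
tcp_rot: [-3.141, 0.0, 1.07]
ft_force: [-0.2, 0.3, -0.5]
opening: 1.0
grip_force: 0.0
t: 6.4
eef_pos: [562.1, -156.7, 65.0]
tcp_rot: [3.141, 0.0, 1.07]
ft_force: [0.9, -1.6, -0.8]
opening: 0.251
grip_force: 30.0
t 6.4 pos [ 562.05 -156.68   65.  ] rpy [179.99   0.    61.31] F [ 0.86 -1.56 -0.82] open 0.251 grip 29.99895751476288
total units [ 0.0007 -0.0014 -0.    ] turn 0.002
[-0.09694266 -0.11812658  0.03952025]
```

```bash
python3 -m inch '[[[0,0,-0.1],0,1],[[0,0,-0.2],0,1],[[0,0,-0.25],0,1],[[0,0,-0.25],0,1],[[0,0,-0.25],0,1],[[0,0,-0.25],0,1],[[0,0,-0.25],0,1],[[0,0,-0.2],0,1],[[0,0,-0.15],0,1],[[0,0,-0.1],0,1]]'; python3 -c "
from h import *
goto([459.8,6.1,185],61.3);print(env.state()['moment'])
for n in('scene','top'):
  p=eyes.read_camera(n);cv2.imwrite(f'pics/{n}2.png',p['pixels'][:,:,::-1])
  for k in('punch_tip','punch'): print(n,k,[(r['centre'],r['score']) for r in eyes.spot_point(k,p)][:2])
a=cv2.imread('pics/scene2.png')[120:320,100:366];b=cv2.imread('pics/top2.png')[150:350,280:546]
cv2.imwrite('pics/m2.png',np.hstack([cv2.resize(x,(400,300),interpolation=2) for x in(a,b)]))"
```

```text
t: 7.65
eef_pos: [562.0, -156.6, 185.4]
tcp_rot: [3.142, 0.0, 1.07]
ft_force: [-0.7, -0.5, -2.1]
opening: 0.25
grip_force: 30.0
t 7.65 pos [ 561.96 -156.64  185.42] rpy [179.99   0.    61.31] F [-0.72 -0.47 -2.14] open 0.25 grip 29.998795688152313
total units [ 1.5618 -2.7958  0.0066] turn 0.002
[ 0.02084114 -0.04384078 -0.00730459]
scene punch_tip [([216.4, 191.2], 0.96)]
scene punch [([190.7, 183.6], 0.69)]
top punch_tip []
top punch [([258.2, 259.0], 0.39)]
```

View pics/m2.png

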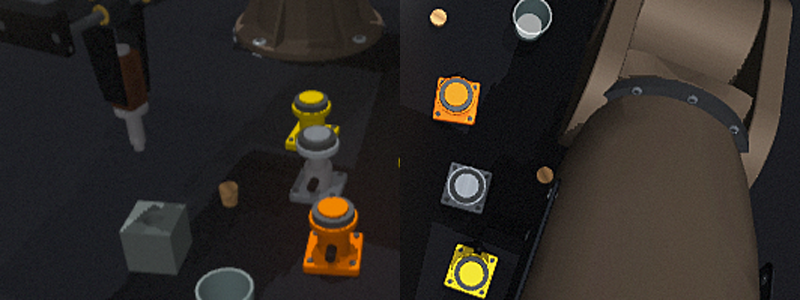

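The punch hangs upright in the gripper (tip near crop pixel (138,148)) and the holder is empty. The disc stand is clear, so I move over the disc.

```bash
python3 -m inch '[[[0.06,-0.1,0],0,1],[[0.14,-0.25,0],0,1],[[0.2,-0.36,0],0,1],[[0.22,-0.4,0],0,1],[[0.22,-0.4,0],0,1],[[0.22,-0.4,0],0,1],[[0.2,-0.36,0],0,1],[[0.15,-0.26,0],0,1],[[0.1,-0.18,0],0,1],[[0.052,-0.086,0],0,1]]'; python3 -m inch '[[[0,0,0.1],0,1],[[0,0,0.15],0,1],[[0,0,0.15],0,1],[[0,0,0.15],0,1],[[0,0,0.05],0,1],[[0,0,0],0,1],[[0,0,0],0,1],[[0,0,0],0,1],[[0,0,0],0,1],[[0,0,0],0,1]]'; python3 -c "
from h import *
goto([459.8,6.1,140],61.3);print(env.state()['moment'])
p=eyes.read_camera('scene');cv2.imwrite('pics/s3.png',p['pixels'][:,:,::-1])
tip=np.array(env.state()['eef_pos'])+[0,0,-55.]
print('expected tip px',proj(p,tip),'disc px',proj(p,np.array([459.8,6.1,78.3])))
for k in('punch_tip','punch'): print(k,[(r['centre'],r['score']) for r in eyes.spot_point(k,p)][:2])
r,c=[int(v) for v in proj(p,tip)]
cv2.imwrite('pics/m3.png',cv2.resize(cv2.imread('pics/s3.png')[r-45:r+30,c-50:c+50],None,fx=8,fy=8,interpolation=2))
q=eyes.read_camera('top');cv2.imwrite('pics/t3.png',q['pixels'][:,:,::-1])"
```

```text
t: 9.2
eef_pos: [459.7, 6.6, 185.0]
tcp_rot: [3.141, 0.0, 1.07]
ft_force: [-0.5, 0.1, -2.0]
opening: 0.247
grip_force: 30.0
t: 10.45
eef_pos: [459.8, 6.1, 149.1]
tcp_rot: [3.141, 0.0, 1.07]
ft_force: [0.6, -0.2, -1.2]
opening: 0.251
grip_force: 30.0
t 10.45 pos [459.84   6.11 149.07] rpy [179.99   0.    61.31] F [ 0.65 -0.19 -1.2 ] open 0.251 grip 29.998818933963776
total units [-0.0005 -0.0005  0.1512] turn 0.003
[-0.00187903 -0.03168564  0.00300946]
expected tip px [199.81603682 310.37485199] disc px [208.15702507 310.63277142]
punch_tip [([197.6, 313.5], 0.75), ([348.7, 343.9], 0.48)]
punch [([179.7, 307.7], 0.67)]
```

View pics/m3.png

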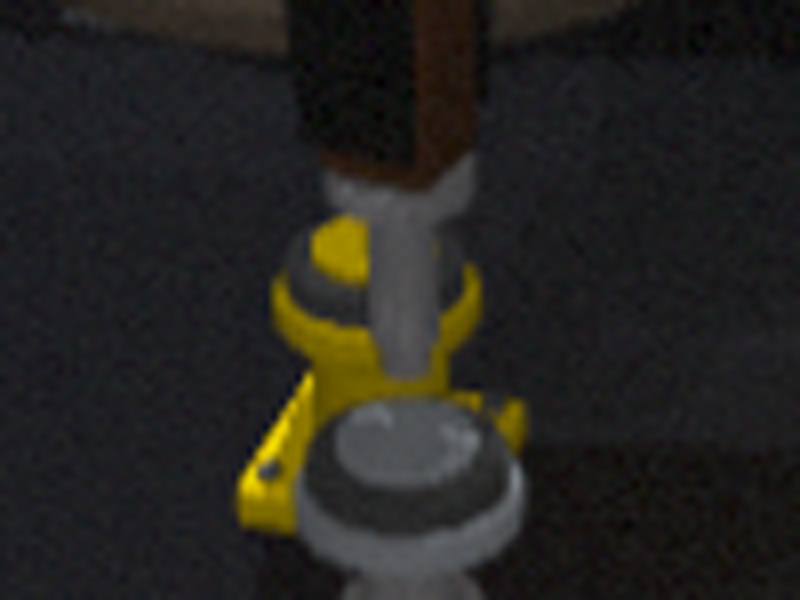

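The tip is at about column 310.3 and the disc middle at 310.5, so they line up laterally. I go closer and check fore-aft.

```bash
python3 -m inch '[[[0,0,0.06],0,1],[[0,0,0.06],0,1],[[0,0,0.04],0,1],[[0,0,0.03],0,1],[[0,0,0],0,1],[[0,0,0],0,1],[[0,0,0],0,1],[[0,0,0],0,1],[[0,0,0],0,1],[[0,0,0],0,1]]'; python3 -c "
from h import *
goto([459.8,6.1,133.3],61.3)
p=eyes.read_camera('scene');im=p['pixels'][:,:,::-1].copy()
S=10;r0,c0=180,290
big=cv2.resize(im[r0:r0+45,c0:c0+45],None,fx=S,fy=S,interpolation=2)
def ring(X,rad,col):
  a=np.linspace(0,2*np.pi,60)
  q=[proj(p,np.array(X)+[rad*np.cos(t),rad*np.sin(t),0]) for t in a]
  q=np.array([[(c-c0+.5)*S,(r-r0+.5)*S] for r,c in q],np.int32);cv2.polylines(big,[q],True,col,1)
e=env.state()['eef_pos']
ov=big.copy();big2=big;big=ov
ring([459.8,6.1,78.3],15,(0,255,0));ring([e[0],e[1],e[2]-55],5,(0,0,255));ring([e[0],e[1],e[2]-15],15,(255,0,0))
cv2.imwrite('pics/m4.png',cv2.resize(np.hstack([big2,big]),(800,400)))"
```

```text
t: 11.9
eef_pos: [459.8, 6.1, 137.6]
tcp_rot: [3.141, 0.0, 1.07]
ft_force: [0.4, -0.6, -2.5]
opening: 0.249
grip_force: 30.0
t 11.9 pos [459.83   6.1  137.59] rpy [179.99   0.    61.31] F [ 0.45 -0.56 -2.47] open 0.249 grip 29.998960196971893
total units [-0.0003 -0.0004  0.0715] turn 0.002
```

View pics/m4.png

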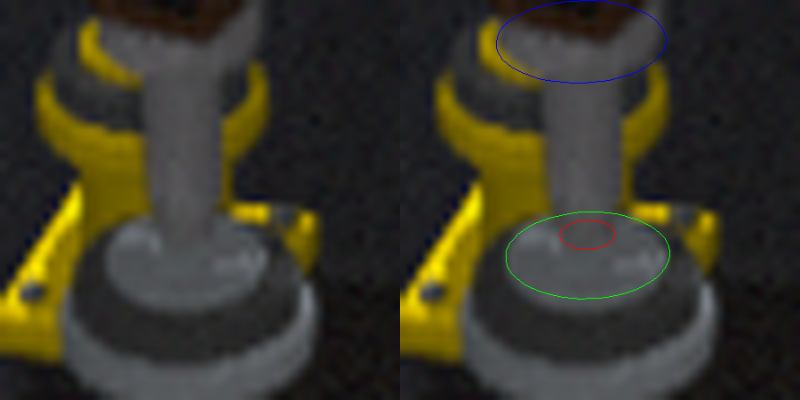

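```bash
cat >> h.py <<'E'
def force(n=8):
    F=[]
    for _ in range(n):
        eyes.read_camera('scene');s=env.state();F.append(s['ft_force'])
    print('t',round(s['t'],2),'z',np.round(s['eef_pos'],2),'F',np.mean(F,0).round(2),'sd',np.std(F,0).round(2),'rp',np.degrees(s['tcp_rot']).round(2))
E
python3 -c "
from h import *
force()"
python3 -m inch '[[[0,0,0.02],0,1],[[0,0,0.02],0,1],[[0,0,0.01],0,1],[[0,0,0],0,1],[[0,0,0],0,1],[[0,0,0],0,1],[[0,0,0],0,1],[[0,0,0],0,1],[[0,0,0],0,1],[[0,0,0],0,1]]';python3 -c "
from h import *
force()"
```

```text
t 12.35 z [459.84   6.11 137.58] F [-0.06 -0.17 -1.75] sd [0.58 0.53 0.36] rp [179.99   0.    61.31]
t: 13.6
eef_pos: [459.8, 6.1, 134.6]
tcp_rot: [3.141, 0.0, 1.07]
ft_force: [-0.3, -0.0, -1.4]
opening: 0.252
grip_force: 30.0
t 14.0 z [459.82   6.1  134.58] F [-0.14  0.02 -1.67] sd [0.78 0.33 0.44] rp [179.99   0.    61.31]
```

Baseline Fz is about -1.7 N (punch weight), with no contact yet. I go down in small steps.

```bash
python3 -m inch '[[[0,0,0.008],0,1],[[0,0,0.008],0,1],[[0,0,0],0,1],[[0,0,0],0,1],[[0,0,0],0,1],[[0,0,0],0,1],[[0,0,0],0,1],[[0,0,0],0,1],[[0,0,0],0,1],[[0,0,0],0,1]]';python3 -c "
from h import *
force(6)"; python3 -m inch '[[[0,0,0.006],0,1],[[0,0,0.006],0,1],[[0,0,0],0,1],[[0,0,0],0,1],[[0,0,0],0,1],[[0,0,0],0,1],[[0,0,0],0,1],[[0,0,0],0,1],[[0,0,0],0,1],[[0,0,0],0,1]]';python3 -c "
from h import *
force(6)"
```

```text
t: 15.25
eef_pos: [459.8, 6.1, 133.6]
tcp_rot: [3.142, 0.0, 1.07]
ft_force: [0.5, 0.5, -1.6]
opening: 0.25
grip_force: 30.0
t 15.55 z [459.8    6.12 133.62] F [-0.23  0.62 -1.76] sd [0.52 0.42 0.31] rp [180.     0.    61.31]
t: 16.8
eef_pos: [459.8, 6.1, 132.9]
tcp_rot: [3.141, 0.0, 1.07]
ft_force: [1.0, 0.8, 1.3]
opening: 0.254
grip_force: 30.0
t 17.1 z [459.82   6.1  132.9 ] F [-0.12 -0.22  1.83] sd [0.46 0.6  0.52] rp [179.99   0.    61.31]
```

Contact came at TCP z of about 133.5, against 133.3 predicted, so the vision is consistent. I press on.

```bash
python3 -m inch '[[[0,0,0.007],0,1],[[0,0,0.007],0,1],[[0,0,0.006],0,1],[[0,0,0],0,1],[[0,0,0],0,1],[[0,0,0],0,1],[[0,0,0],0,1],[[0,0,0],0,1],[[0,0,0],0,1],[[0,0,0],0,1]]';python3 -c "
from h import *
force(6)"
```

```text
t: 18.35
eef_pos: [459.9, 6.1, 132.0]
tcp_rot: [3.141, -0.0, 1.07]
ft_force: [-2.0, 0.7, 6.8]
opening: 0.253
grip_force: 30.0
t 18.65 z [459.95   6.12 131.98] F [-0.48 -0.12  6.62] sd [0.57 0.42 0.51] rp [ 1.7997e+02 -1.0000e-02  6.1310e+01]
```

```bash
python3 -m inch '[[[0,0,0.008],0,1],[[0,0,0.007],0,1],[[0,0,0],0,1],[[0,0,0],0,1],[[0,0,0],0,1],[[0,0,0],0,1],[[0,0,0],0,1],[[0,0,0],0,1],[[0,0,0],0,1],[[0,0,0],0,1]]';python3 -c "
from h import *
force(6)"; python3 -m inch '[[[0,0,0],0,1],[[0,0,0],0,1],[[0,0,0],0,1],[[0,0,0],0,1],[[0,0,0],0,1],[[0,0,0],0,1],[[0,0,0],0,1],[[0,0,0],0,1],[[0,0,0],0,1],[[0,0,0],0,1]]';python3 -c "
from h import *
force(6)"
```

```text
t: 19.9
eef_pos: [460.2, 6.1, 131.3]
tcp_rot: [3.14, -0.0, 1.07]
ft_force: [-1.8, 0.0, 9.5]
opening: 0.25
grip_force: 30.0
t 20.2 z [460.16   6.08 131.33] F [-0.7  -0.19  9.74] sd [0.75 0.72 0.37] rp [ 1.7993e+02 -2.0000e-02  6.1310e+01]
t: 21.45
eef_pos: [460.1, 6.1, 131.3]
tcp_rot: [3.14, -0.0, 1.07]
ft_force: [-0.9, 1.1, 9.9]
opening: 0.251
grip_force: 30.0
t 21.75 z [460.14   6.08 131.3 ] F [-0.94  0.17  9.88] sd [0.48 0.61 0.41] rp [ 1.7994e+02 -2.0000e-02  6.1310e+01]
```

Held at about 11.5 N for over 3 s. I lift straight off.

```bash
python3 -m inch '[[[0,0,-0.02],0,1],[[0,0,-0.03],0,1],[[0,0,-0.05],0,1],[[0,0,-0.1],0,1],[[0,0,-0.15],0,1],[[0,0,-0.2],0,1],[[0,0,-0.2],0,1],[[0,0,-0.1],0,1],[[0,0,-0.05],0,1],[[0,0,0],0,1]]';python3 -c "
from h import *
force(3);goto([562.0,-156.6,185],61.3)"
```

```text
t: 23.0
eef_pos: [459.8, 6.1, 184.8]
tcp_rot: [3.142, 0.0, 1.07]
ft_force: [-0.1, -0.3, -2.5]
opening: 0.251
grip_force: 30.0
t 23.15 z [459.67   6.14 184.49] F [-0.74  0.14 -1.88] sd [0.46 0.24 0.75] rp [-1.7997e+02  1.0000e-02  6.1310e+01]
t 23.15 pos [459.67   6.14 184.49] rpy [-1.7997e+02  1.0000e-02  6.1310e+01] F [-0.68 -0.17 -1.41] open 0.251 grip 29.99876618385315
total units [-1.5604  2.7983 -0.0095] turn 0.001
```

```bash
python3 -m inch '[[[-0.06,0.1,0],0,1],[[-0.14,0.25,0],0,1],[[-0.2,0.36,0],0,1],[[-0.22,0.4,0],0,1],[[-0.22,0.4,0],0,1],[[-0.22,0.4,0],0,1],[[-0.2,0.36,0],0,1],[[-0.15,0.26,0],0,1],[[-0.1,0.18,0],0,1],[[-0.052,0.086,0],0,1]]';python3 -c "
from h import *
force(8);goto([562.0,-156.6,75],61.3)
p=eyes.read_camera('scene');cv2.imwrite('pics/s5.png',p['pixels'][:,:,::-1])
a=cv2.imread('pics/scene2.png').astype(np.float32);b=cv2.imread('pics/s5.png').astype(np.float32)
g=lambda x:cv2.cvtColor(x,cv2.COLOR_BGR2GRAY)[150:225,165:210]
print('shift',cv2.phaseCorrelate(g(a),g(b)))
for k in('punch_tip','holder'): print(k,[(r['centre'],r['score']) for r in eyes.spot_point(k,p)][:2])
f=lambda x,r,c,h,w:cv2.resize(x[r:r+h,c:c+w].astype(np.uint8),(400,560),interpolation=2)
cv2.imwrite('pics/m5.png',np.hstack([f(a,160,150,140,100),f(b,160,150,140,100)]))"
```

```text
t: 24.4
eef_pos: [562.2, -157.1, 184.7]
tcp_rot: [-3.141, 0.0, 1.07]
ft_force: [0.2, 0.3, -1.4]
opening: 0.254
grip_force: 30.0
t 24.8 z [ 561.86 -156.21  184.94] F [ 0.17 -0.11 -1.69] sd [0.47 0.26 0.41] rp [180.     0.    61.34]
t 24.8 pos [ 561.86 -156.21  184.94] rpy [180.     0.    61.34] F [ 0.71 -0.17 -0.92] open 0.25 grip 29.99894678592682
total units [-0.0045  0.0049  1.8324] turn 0.008
shift ((0.8638683357028327, 1.0691819851660753), 1.024230576550519)
punch_tip [([218.0, 192.7], 0.89)]
holder [([291.7, 206.7], 0.66)]
```

View pics/m5.png

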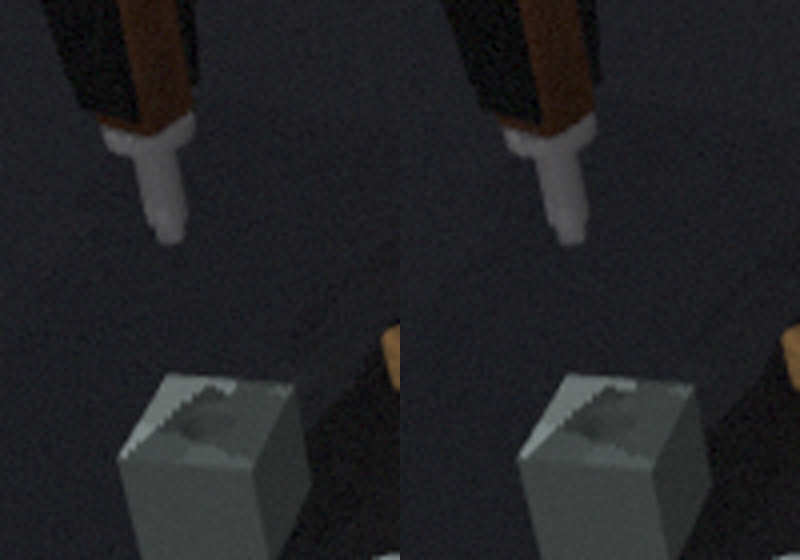

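The punch sits in the fingers as before, with its tip at about (219,192), and the holder hole is free below it. I descend to just above the hole.

```bash
python3 -m inch '[[[0,0,0],0,1],[[0,0,0.1],0,1],[[0,0,0.2],0,1],[[0,0,0.25],0,1],[[0,0,0.25],0,1],[[0,0,0.2],0,1],[[0,0,0.15],0,1],[[0,0,0.1],0,1],[[0,0,0],0,1],[[0,0,0],0,1]]';python3 -c "
from h import *
force(6);goto([562.0,-156.6,65],61.3)
p=eyes.read_camera('scene');im=p['pixels'][:,:,::-1].copy()
cv2.imwrite('pics/m6.png',cv2.resize(im[225:305,165:245],(600,600),interpolation=2))"
```

```text
t: 26.2
eef_pos: [562.2, -156.7, 110.2]
tcp_rot: [3.141, -0.0, 1.07]
ft_force: [-0.4, 1.0, -1.8]
opening: 0.244
grip_force: 30.0
t 26.5 z [ 562.04 -156.64  110.  ] F [ 0.15 -0.31 -1.57] sd [0.19 0.36 0.49] rp [179.98   0.    61.31]
t 26.5 pos [ 562.04 -156.64  110.  ] rpy [179.98   0.    61.31] F [ 0.34 -0.05 -1.18] open 0.251 grip 29.998872578144073
total units [ 4.0e-04 -1.2e-03  7.5e-01] turn 0.002
```

View pics/m6.png

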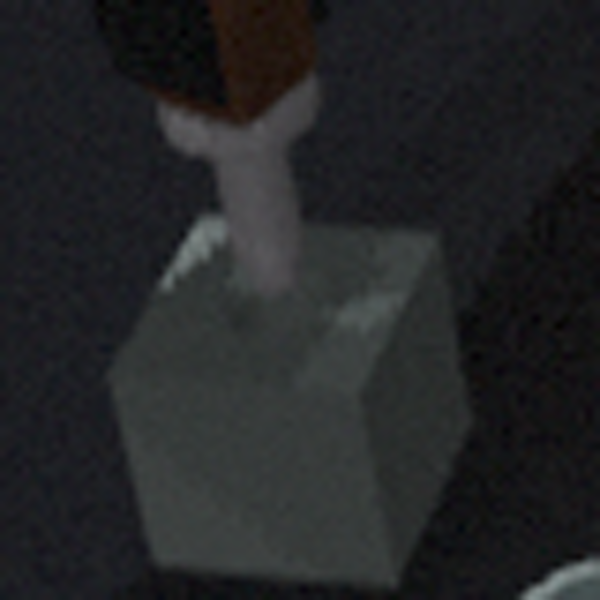

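The nose is right over the hole and the XY is the same as at the pick. I insert.

```bash
python3 -m inch '[[[0,0,0.05],0,1],[[0,0,0.05],0,1],[[0,0,0.05],0,1],[[0,0,0.05],0,1],[[0,0,0.05],0,1],[[0,0,0.05],0,1],[[0,0,0],0,1],[[0,0,0],0,1],[[0,0,0],0,1],[[0,0,0],0,1]]';python3 -c "
from h import *
force(5);goto([562.0,-156.6,65],61.3)"
```

```text
t: 27.8
eef_pos: [562.0, -156.7, 91.9]
tcp_rot: [3.141, 0.0, 1.07]
ft_force: [-0.3, -0.6, -0.9]
opening: 0.254
grip_force: 30.0
t 28.05 z [ 561.99 -156.64   91.84] F [-0.18 -0.19 -1.77] sd [0.53 0.47 0.62] rp [179.99   0.    61.31]
t 28.05 pos [ 561.99 -156.64   91.84] rpy [179.99   0.    61.31] F [-1.23 -0.45 -2.61] open 0.253 grip 29.998859167099
total units [ 7.000e-04 -2.000e-04  4.473e-01] turn 0.002
```

```bash
python3 -m inch '[[[0,0,0.07],0,1],[[0,0,0.07],0,1],[[0,0,0.07],0,1],[[0,0,0.07],0,1],[[0,0,0.07],0,1],[[0,0,0.04],0,1],[[0,0,0.03],0,1],[[0,0,0.01],0,1],[[0,0,0],0,1],[[0,0,0],0,1]]';python3 -c "
from h import *
force(5);goto([562.0,-156.6,65],61.3)"
```

```text
t: 29.3
eef_pos: [562.0, -156.7, 66.1]
tcp_rot: [3.141, 0.0, 1.07]
ft_force: [-0.4, -0.3, -1.6]
opening: 0.252
grip_force: 30.0
t 29.55 z [ 562.01 -156.64   66.05] F [-0.09  0.03 -1.57] sd [0.39 0.24 0.26] rp [179.99   0.    61.31]
t 29.55 pos [ 562.01 -156.64   66.05] rpy [179.99   0.    61.31] F [ 0.24 -0.22 -1.74] open 0.253 grip 29.998846650123596
total units [ 0.0006 -0.0004  0.0176] turn 0.002
```

Nearly seated, with 1 mm left. I lower the rest, open slowly, and check before going up.

```bash
python3 -m inch '[[[0,0,0.009],0,1],[[0,0,0.009],0,1],[[0,0,0],0,1],[[0,0,0],0,1],[[0,0,0],0,0.45],[[0,0,0],0,0.4],[[0,0,0],0,0.2],[[0,0,0],0,-0.2],[[0,0,0],0,-0.6],[[0,0,0],0,-1]]'; python3 -m inch '[[[0,0,0],0,-1],[[0,0,0],0,-1],[[0,0,0],0,-1],[[0,0,0],0,-1],[[0,0,-0.1],0,-1],[[0,0,-0.2],0,-1],[[0,0,-0.4],0,-1],[[0,0,-0.6],0,-1],[[0,0,-0.6],0,-1],[[0,0,-0.4],0,-1]]';  python3 -m inch '[[[-0.8,0,0],0,-1],[[-0.8,0,0],0,-1],[[-0.8,0,0],0,-1],[[-0.8,0,0],0,-1],[[0,0,0],0,-1],[[0,0,0],0,-1],[[0,0,0],0,-1],[[0,0,0],0,-1],[[0,0,0],0,-1],[[0,0,0],0,-1]]'; python3 -c "
from h import *
p=eyes.read_camera('scene');q=eyes.read_camera('top')
f=lambda p,r,c:cv2.resize(p['pixels'][r-25:r+25,c-25:c+25,::-1],(300,300),interpolation=2)
cv2.imwrite('pics/m7.png',np.vstack([np.hstack([f(p,222,312),f(p,255,203)]),np.hstack([f(q,273,323),f(q,219,410)])]))"
```

```text
t: 30.8
eef_pos: [562.0, -156.6, 64.9]
tcp_rot: [3.142, 0.0, 1.07]
ft_force: [-1.1, 0.6, -0.5]
opening: 0.658
grip_force: 0.0
t: 32.05
eef_pos: [562.2, -156.7, 205.7]
tcp_rot: [3.139, -0.0, 1.07]
ft_force: [0.5, 0.1, -0.5]
opening: 0.999
grip_force: 0.0
t: 33.3
eef_pos: [470.0, -324.8, 202.9]
tcp_rot: [3.142, 0.0, 1.071]
ft_force: [-0.1, -0.0, 0.1]
opening: 0.999
grip_force: 0.0
```

View pics/m7.png

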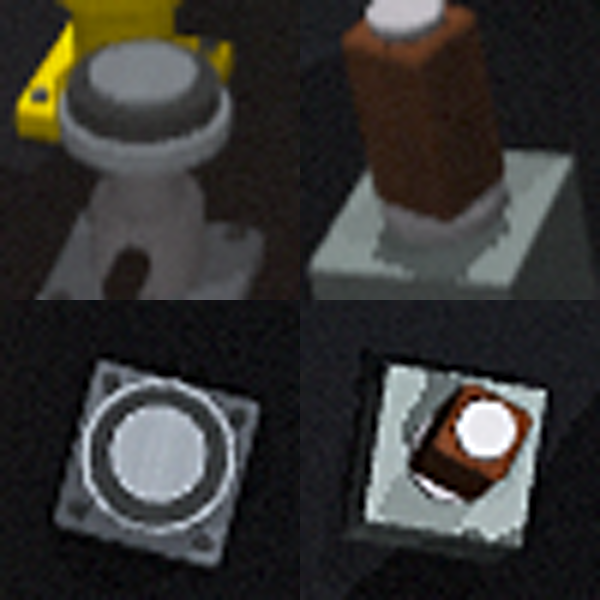

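The punch is seated upright as at the start, and the disc is centred on its anvil. I hand the job in.

```bash
python3 -c "
from cell import env
print(env.job_done())"
```

```text
the job is handed in; nothing more can be done
None
```

The round disc was marked at about 11.5 N for over 2 s, the punch is seated back in its holder and released, the disc is still centred in the last pictures, and the job is handed in (no verdict was returned).

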